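# Find the bent rolling pin by rolling

## Robot

A 6-joint arm with a two-finger parallel gripper is mounted at the origin on a cart in front of the work surface, level with it; the furniture and walls round the work are solid. World frame = base frame: x ahead of the robot, y to its left, z up, the work surface at z = 0. Lengths are in mm, angles in rad, forces in N, time in s.
With the tool pointing down it reaches from about 350 to 925 mm from the base axis. Payload 6.4 kg.
Tool frame: the origin (TCP) lies midway between the tips of the shut fingers; the grasp point (between the pads) lies 19 mm behind it (grasp_offset is the distance from the TCP to the grasp point, in mm); z points along the fingers, y is the line along which they close (so a half turn about z gives the same grasp; the last joint's range is limited). The gripper opens to 85 mm and grips with 20 to 120 N. Pads are 22 mm wide; open, the fingers measure 114 mm over their backs; the gripper's body (76 mm by 85 mm) begins 54 mm behind the grasp point. The pads swing forward as they close: fully open they stand 13 mm farther back than shut.
Start: joints at [1.148, 0.245, 1.558, -0, 1.339, -0.174], TCP at [160.053, 629.998, 231.29] pointing down, gripper open.
Joint ranges: [-3.13, 3.13], [-1.02, 2.26], [0.13, 2.54], [-0.95, 4.09], [0.21, 2.88], [-2.74, 2.74]. Speed limits (rad/s): [2.57, 2.57, 3.14, 3.14, 3.14, 3.14].

## Interface

Orientations are given as a 3x3 rotation matrix whose columns are the frame's x, y, z axes.
In Python, from rig import * gives the robot as it stands. Calls block until the motion is done:
- move_ptp(position, orientation): joint-space move of the TCP to a pose.
- line_to(position, attitude=None, velocity=150, stop_force=None): straight line of the TCP; attitude=None keeps the orientation; velocity is the mean speed in mm/s. With stop_force (N) it stops when the force on the tool has changed by that much, and returns True; else False.
- set_joints(angles): joint-space move.
- move_gripper(opening): opening from 0.0 (shut) to 1.0 (fully open); the grip force is fixed at half the most; returns when the fingers have stopped.
- wait(seconds).
- inverse_kinematics(position, orientation): joint angles nearest the present ones, or None.
- get_state(): the state.
- grab_frame(name): name is "side" or "top"; returns a dict with "color" (384x512x3 uint8, blue, green, red), "depth" (384x512 float32, mm along the optical axis (not along the pixel's ray), 0 where there is no reading), "mtx" (3x3 intrinsics, pixels), "position" and "rotation" of the camera in the world. Camera axes: x right, y down, z forward; pixel columns grow to the right and rows downward; lengths in mm; the calibration is good to about 2 mm. A picture is of the moment at which its call begins.
A pose or a line that the arm cannot do raises IKError and nothing moves.
- job_done(): hands the job in; it is judged then, once.
The state is a dict: "time": time; "q": joint angles; "dq": joint speeds; "joint_efforts": joint torques, N m; "tool_pos": TCP position; "tool_rot": TCP orientation; "wrist_force": force on the tool from outside, world axes, zero at the start; "moment": the same for the moment, N m; "width": opening from 0.0 (shut) to 1.0 (fully open); "grip_force": force on a finger pad.
Only numpy, scipy, OpenCV 4.12 (cv2) and the standard library are available. Lean on these libraries where they do the work, as an engineer would, in place of code of your own. Each camera call takes 0.05 s, during which the arm holds its last target. There are 200 camera calls.

## Task

Two short wooden rolling pins lie on the near half of the glass board on the hob, and one of them is very slightly bent. With the white fondant smoother, held by its rib, press each pin in turn onto the glass with a light, steady 8 N or so, keeping well under 24 N, and roll it away from you under the smoother, about one full turn and without lifting the pin, onto the far half of the board, to feel which one rocks as it turns. Then set the smoother down flat, lay the rocking pin in the shallow wooden tray and leave the true one on the far half of the board; leave the other things where they are.

Things in the scene. Friction and masses are not known exactly. Their poses are not given: they have to be found in the camera images.
- board: Brown patterned glass chopping board lying flat on the hob and fixed there, 282 (its x) x 395 (its y) mm, 8 mm thick; origin at the centre of its underside. Its +x points away from the robot: negative x is the near half, positive x the far half.
- board_top (a point): Centre of the board's upper surface, 8 mm above board's origin; axes as the board's. Glass and wood are hard and do not give: how steeply the force grows when the hand is sent too low depends on the arm.
- pin_a: Pale wooden rolling pin: a rod 22 mm across, 150 mm long, 55 to 105 g, lying along its own y, across the board, its z up at the start. Origin on the axis at mid length, 11 mm above the glass. One of pin_a and pin_b (not told which) is straight, the other has a bow of 4.5 mm, which lies flat on the glass at the start. A pin rolls half as far as the smoother on it; one turn is 69 mm.
- pin_b: The other pin; all words of pin_a apply. Rolled away under the level smoother, pressed at mid length, the straight pin keeps the smoother's underside 22 mm above the glass; the bowed one lifts it about 4 mm and lets it sink again in the first half turn, and about 1 mm in the second. Let go, the straight pin stays where it is, the bowed one rocks back to lie flat.
- smoother: White plastic fondant smoother, 120 g, loose: a flat plate 110 (its x) x 80 (its y) x 6 mm with a rounded upright rib along its x in the middle of the top, 80 mm long, 12 mm thick, its top 43 mm above the underside. Origin at the centre of the underside. It starts flat on the worktop right of the board, rib pointing roughly away from the robot.
- smoother_grip (a point): Middle of the rib, 28 mm above the smoother's underside; axes as the smoother's. Gripped here across the rib (along y) the fingertips clear the plate.
- tray: Shallow open wooden tray, fixed, 220 (its x) x 130 (its y) x 28 mm, walls 6 mm thick, on the worktop right of the smoother; origin at the centre of its underside. A pin fits along its x.
- tray_in (a point): Centre of the tray's inner floor, 6 mm above its origin; axes as the tray's. A pin lying in the tray has its axis 11 mm above this point.
- salt_shaker: Glass salt shaker with grey top, on the hob behind the board, 44 mm across, 90 mm tall; origin under its centre. Leave alone.
- tuna_tin: Food tin, 86 mm across, 40 mm tall, on the worktop right of the hob; origin under its centre. Leave alone.
- yoghurt_pot: Yoghurt pot on the hob behind the board, 72 mm across, 71 mm tall; origin under its centre. Leave alone.

How it is judged:
By the outcome, as a careful person would: the job done as asked, in the order asked, and still so for the second after the job is handed in, with the robot touching nothing.
It also fails if it takes over 72 s, if anything falls off the work surface, if the arm or the gripper's body presses on something with over 40 N, if the wrist force passes 120 N, or if a joint passes its speed limit or range.

## Working session

There is one attempt and no reset: what is moved stays moved. The work goes in short steps, each a Python script; the robot and the scene stay as the last script left them, time stands still between calls to the robot, and variables do not carry over. Pictures are saved under pics/ and viewed, at most 10 in all, crops included, and the job is handed in when it is done.

```bash
mkdir -p pics; ls; python3 - <<'E'
from rig import *
import cv2,numpy as np
for n in("top","side"):
    f=grab_frame(n); cv2.imwrite(f"pics/{n}0.png",f["color"]); np.savez(f"{n}0.npz",**f)
    print(n,f["mtx"],f["position"],f["rotation"],(f["depth"]>0).mean())
s=get_state();print(s["time"],s["tool_rot"],s["wrist_force"])
E
```

```text
pics
top [[390.46779468   0.         256.13610335]
 [  0.         390.46779468 188.76178631]
 [  0.           0.           1.        ]] [ 506.01522851  -22.56580571 1326.90835908] [[-0.00354761 -0.99519421  0.09785655]
 [-0.99990818  0.00225045 -0.01336291]
 [ 0.01307847 -0.09789497 -0.99511081]] 0.9961395263671875
side [[427.53211444   0.         255.19396288]
 [  0.         427.53211444 187.72642439]
 [  0.           0.           1.        ]] [  238.76222187 -1089.10320882   691.07877995] [[ 0.9469094  -0.1452202   0.28683388]
 [-0.32072195 -0.48873098  0.81134423]
 [ 0.02236103 -0.8602634  -0.50935927]] 0.9954427083333334
0.1 [[-9.69214693e-01  2.46216114e-01 -7.09941738e-04]
 [ 2.46216959e-01  9.69213432e-01 -1.59097355e-03]
 [ 2.96361743e-04 -1.71679464e-03 -9.99998482e-01]] [-1.04123342 -0.0715766  -0.7652392 ]
```

View pics/top0.png

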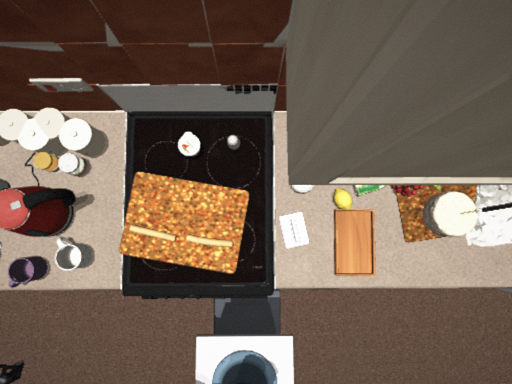

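View pics/side0.png

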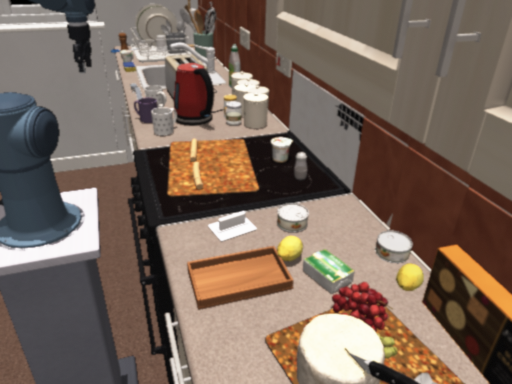

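The top view shows the board centred near (185,222), with pins on it at (152,234) and (209,241). The smoother is at (293,230) and the tray at (354,242), with a cupboard overhanging from row 185 up, right of column 290. The side view confirms the layout, with the smoother rib at (232,219) and the tray at (240,275).

```bash
cat > vis.py <<'E'
import numpy as np,cv2
def cloud(f):
    d=f["depth"];K=f["mtx"];v,u=np.indices(d.shape)
    p=np.stack([(u-K[0,2])/K[0,0]*d,(v-K[1,2])/K[1,1]*d,d],-1)
    return p@f["rotation"].T+f["position"]
def ray(f,u,v,z):
    K=f["mtx"];r=f["rotation"]@np.array([(u-K[0,2])/K[0,0],(v-K[1,2])/K[1,1],1.])
    return f["position"]+r*(z-f["position"][2])/r[2]
def box(f,mask,z):
    "largest blob: min-area rectangle of its outline cast on plane z"
    n,l,s,c=cv2.connectedComponentsWithStats(mask.astype(np.uint8))
    i=1+s[1:,4].argmax();vv,uu=np.nonzero(l==i)
    P=np.array([ray(f,u+a,v+b,z)[:2] for u,v in zip(uu,vv) for a in(-.5,.5) for b in(-.5,.5)],np.float32)
    (c,wh,a)=cv2.minAreaRect(P)
    return np.array(c),np.array(wh),a,len(uu),P.mean(0)
E
python3 - <<'E'
import numpy as np,cv2
from vis import *
np.set_printoptions(precision=1,suppress=True)
for n in("top","side"):
    f=np.load(n+"0.npz");W=cloud(f);X,Y,Z=W[...,0],W[...,1],W[...,2]
    hsv=cv2.cvtColor(f["color"],cv2.COLOR_BGR2HSV).astype(int);H,S,V=[hsv[...,i] for i in range(3)]
    on=(X>250)&(X<700)&(Y>0)&(Y<460)
    print(n)
    bd=on&(S>110)&(V>70)&(Z<60)
    zb=np.median(Z[bd]);print("board z",zb,np.std(Z[bd&(abs(Z-zb)<6)]))
    allb=cv2.morphologyEx((on&(Z>-5)&(Z<60)&(V>70)&(S>60)).astype(np.uint8),cv2.MORPH_OPEN,np.ones((5,5)))
    print("board",*box(f,allb,zb))
    c=box(f,allb,zb)[0]
    pin=(abs(X-c[0])<140)&(abs(Y-c[1])<190)&(V>150)&(S<150)&(Z>zb+6)
    nn,l,s,cc=cv2.connectedComponentsWithStats(pin.astype(np.uint8))
    for i in range(1,nn):
        if s[i,4]>40: print("pin",*box(f,l==i,zb+14),"zmax",np.percentile(Z[l==i],90),"pts",np.median(X[l==i]),np.median(Y[l==i]))
    m=(X>300)&(X<700)&(Y<-80)&(Y>-260)&(S<40)&(V>170)&(Z<60)&(Z>1)
    nn,l,s,cc=cv2.connectedComponentsWithStats(m.astype(np.uint8));i=1+s[1:,4].argmax()
    print("smoother",*box(f,m,6),"z pct",np.percentile(Z[l==i],[5,25,50,75,90,98]))
    r=(l==i)&(Z>25);print("rib",r.sum(),W[r].mean(0) if r.any() else 0, box(f,r,40) if r.any() else 0)
    if r.any(): print("rib dir", np.linalg.svd(W[r][:,:2]-W[r][:,:2].mean(0))[2][0])
    t=(X>300)&(X<700)&(Y<-230)&(Y>-500)&(S>90)&(Z<45)&(Z>-5)&(H<20)
    t=cv2.morphologyEx(t.astype(np.uint8),cv2.MORPH_OPEN,np.ones((5,5)))
    print("tray",*box(f,t,28),"z",np.percentile(Z[t>0],[10,50,90,99]))
    w=(X>350)&(X<450)&(Y<-90)&(Y>-250)&(Z<10);print("worktop z",np.median(Z[w]))
    h=(X>480)&(X<760)&(Y>-80)&(Y<380)&(V<50)&(abs(Z)<30);print("hob z",np.median(Z[h]))
    k=(X>350)&(X<760)&(Z>200)&(abs(Y)<600)
    print("overhang",np.percentile(W[k],[1,50,99],axis=0) if k.any() else 0)
E
```

```text
top
board z 8.79735834344524 2.4619223628104594
board [525.9 201.3] [401.4 289.2] 79.79545593261719 9879 [523.3 202.8]
pin [489.5 304.2] [156.1  24.7] 76.65403747558594 290 [489.3 303.6] zmax 32.65142852276231 pts 488.154005589593 301.33781398882024
pin [461.8 115. ] [155.4  28.1] 81.89289093017578 297 [461.3 114.4] zmax 32.131886809992785 pts 461.2035915052846 115.32772575551016
smoother [ 498.  -166.2] [112.4  86.6] 12.436692237854004 585 [ 499.2 -168.5] z pct [ 1.2  2.3  4.1  7.2 37.7 42.2]
rib 92 [ 498.  -167.3   38.5] (array([ 498., -167.]), array([81.3, 16.8]), 12.309584617614746, 92, array([ 498. , -167.2], dtype=float32))
rib dir [-1.  -0.2]
tray [ 457.1 -363.8] [137.1 222.2] 88.68253326416016 2634 [ 455.8 -364.9] z [-0.9  3.3 22.4 27.8]
worktop z -3.4941768167750524
hob z 2.4878287487371153
overhang [[ 506.  -482.   475.6]
 [ 604.5 -127.1 1000.6]
 [ 744.3  -22.6 1326.9]]
side
board z 8.729948460434457 1.5555889308800444
board [528.8 208.5] [429.8 289. ] 80.05887603759766 4424 [518.  182.7]
pin [493.5 310.1] [176.8  25.5] 76.51627349853516 115 [492.3 305.8] zmax 31.052241507479426 pts 490.4040116386931 291.5934987251794
pin [463.9 121.5] [172.2  27.9] 81.56011962890625 163 [463.3 116.7] zmax 30.66416120838651 pts 461.0831834287719 105.6547191447778
smoother [ 502.3 -168.4] [125.4  99.3] 12.818218231201172 487 [ 498.6 -173.2] z pct [ 1.3  2.2  3.5  8.6 37.8 40.1]
rib 109 [ 497.9 -171.8   37.1] (array([ 495.5, -176.1]), array([90.6, 23.8]), 15.55469799041748, 109, array([ 496.8, -175.8], dtype=float32))
rib dir [-1.  -0.2]
tray [ 456.5 -385.9] [158.5 227.1] 89.25562286376953 4501 [ 450.9 -391.2] z [ 0.6  3.1 22.4 25.4]
worktop z -3.894008543972177
hob z 2.485288746864967
overhang [[ 596.7 -596.1  226.4]
 [ 601.7 -459.8  540.3]
 [ 608.6  550.6  615.7]]
```

```bash
cat > arm.py <<'E'
from rig import *
import numpy as np
np.set_printoptions(precision=2,suppress=True)
def rot(deg):
    "tool straight down, closing line y at heading deg"
    a=np.radians(deg);y=np.array([np.cos(a),np.sin(a),0]);z=np.array([0,0,-1.])
    return np.column_stack([np.cross(y,z),y,z])
def fz(n=4):
    r=[]
    for _ in range(n): r.append(np.array(get_state()["wrist_force"]));wait(0.02)
    return np.mean(r,0)
def st(m=""):
    s=get_state();print(m,"t %.1f"%s["time"],np.array(s["tool_pos"]),"w %.3f g %.0f"%(s["width"],s["grip_force"]),"q",np.array(s["q"]),"F",np.array(s["wrist_force"]))
E
python3 - <<'E'
from arm import *
for s in(0,180):
    print([np.array(x) if (x:=inverse_kinematics(p,rot(a+s))) is not None else None for p,a in
     [([498,-168,120],102.4),([525,295,60],76.6),([600,280,60],76.6),([500,110,60],81.9),([575,98,60],81.9)]])
move_ptp([498,-168,110],rot(102.4)); st("above")
print(fz())
move_gripper(.55)
line_to([498,-168,10],velocity=120,stop_force=8);st("down")
move_gripper(0);st("grip")
E
```

```text
[array([-0.54,  0.09,  1.95, -0.  ,  1.1 , -2.33]), array([ 0.32,  0.34,  1.78, -0.  ,  1.02, -1.01]), array([ 0.27,  0.46,  1.62, -0.  ,  1.06, -1.07]), array([-0.01,  0.16,  2.01, -0.  ,  0.98, -1.43]), array([-0.03,  0.31,  1.83, -0.  ,  1.01, -1.45])]
[array([-0.54,  0.09,  1.95, -0.  ,  1.1 ,  0.81]), array([ 0.32,  0.34,  1.78, -0.  ,  1.02,  2.13]), array([ 0.27,  0.46,  1.62, -0.  ,  1.06,  2.07]), array([-0.01,  0.16,  2.01, -0.  ,  0.98,  1.71]), array([-0.03,  0.31,  1.83, -0.  ,  1.01,  1.69])]
above t 3.2 [ 498.25 -167.58  110.11] w 0.997 g 0 q [-0.54  0.1   1.96  0.    1.08 -2.33] F [-0.8   0.44 -0.74]
[-0.35  0.03 -0.51]
down t 4.7 [ 498.63 -168.39   10.73] w 0.546 g 0 q [-0.54  0.28  1.98 -0.    0.88 -2.33] F [ 0.58 -0.41 -0.5 ]
grip t 5.1 [ 498.68 -168.39   10.85] w 0.127 g 60 q [-0.54  0.28  1.98  0.    0.88 -2.33] F [-0.31  0.06  4.43]
```

```bash
python3 - <<'E'
from arm import *
import json
line_to([498,-168,100],velocity=150)
wait(.2);T=fz(8);st("lifted");print("tare",T)
h=81.9;d=rot(h)[:,0]; d=np.array([np.cos(np.radians(h-90)),np.sin(np.radians(h-90)),0])
c=np.array([462,115.5,0])-37*d
move_ptp([c[0],c[1],85],rot(h));st("over pin")
wait(.2);T=fz(8);print("tare2",T)
json.dump(list(T),open("tare.json","w"))
line_to([c[0],c[1],56],velocity=60)
print(line_to([c[0],c[1],30],velocity=12,stop_force=4));wait(.1);st("contact");print(fz(8)-T)
p=np.array(get_state()["tool_pos"]);z=p[2]
for i in range(3):
    z-=.3;line_to([c[0],c[1],z],velocity=10);F=fz(6)-T;print(z,get_state()["tool_pos"][2],F)
    if F[2]>7.5:break
E
```

```text
lifted t 6.2 [ 497.66 -167.82   99.31] w 0.124 g 59 q [-0.54  0.12  1.96 -0.    1.06 -2.33] F [-1.04  0.39 -1.46]
tare [ 0.  -0.3 -1. ]
over pin t 7.3 [426.05 120.27  85.33] w 0.128 g 59 q [ 0.02 -0.05  2.17 -0.    1.02 -1.41] F [ 0.48 -0.3  -1.03]
tare2 [-0.18 -0.19 -1.07]
True
contact t 9.5 [425.67 120.68  45.17] w 0.129 g 60 q [ 0.02  0.03  2.18 -0.    0.93 -1.41] F [-0.06 -0.57  5.53]
[-0.23 -0.54  6.93]
44.84856082797196 45.240851152443796 [-0.57 -0.53  6.3 ]
44.54856082797196 45.234552737828864 [-1.38 -0.54  8.16]
```

```bash
cat > roll.py <<'E'
from arm import *
import json
def roll(c,h,z,L=148,step=3,k=8.,aim=8.):
    "roll under force control from tool point c along heading h-90; c and z are the commanded ones"
    T=np.array(json.load(open("tare.json")))
    d=np.array([np.cos(np.radians(h-90)),np.sin(np.radians(h-90))])
    log=[];v=0
    n=int(round(L/step))
    for i in range(1,n+1):
        line_to([*(c+d*step*i),z],velocity=30)
        F=fz(2)-T;e=F[2]-aim
        log.append([step*i,get_state()["tool_pos"][2],z,F[2],F[0]])
        v=np.clip(v+.15*e/k,-.6,.6)
        z+=np.clip(.6*e/k+v,-1.2,1.2)
        if F[2]>20: z+=1;line_to([*(c+d*step*i),z],velocity=30)
        if F[2]<1.5 and i>3 and log[-2][3]<1.5: print("contact lost",i);break
    log=np.array(log);print(log[::2]);print("F range",log[:,3].min(),log[:,3].max(),"z span",np.ptp(log[:,1]))
    return log
E
python3 - <<'E'
from roll import *
h=81.9;d=np.array([np.cos(np.radians(h-90)),np.sin(np.radians(h-90))])
c=np.array([462,115.5])-37*d
roll(c,h,44.55);st("end")
import cv2
f=grab_frame("top");cv2.imwrite("pics/top1.png",cv2.resize(f["color"][120:300,90:330],None,fx=3,fy=3))
E
```

```text
[[  3.    45.68  44.55  10.59  -1.78]
 [  9.    46.64  45.14  12.57  -0.94]
 [ 15.    47.47  46.23  10.17  -0.52]
 [ 21.    48.21  47.22   9.19  -0.88]
 [ 27.    48.75  48.06   7.65  -0.74]
 [ 33.    49.1   48.77   7.04   0.34]
 [ 39.    49.29  49.32   6.29   0.91]
 [ 45.    49.3   49.53   3.27   0.75]
 [ 51.    49.    49.06   3.07   0.74]
 [ 57.    48.38  48.28   3.21   0.96]
 [ 63.    47.56  47.29   6.18   1.05]
 [ 69.    46.6   46.46   6.4    1.58]
 [ 75.    45.64  45.51   6.42   1.44]
 [ 81.    45.25  44.57   9.41   0.2 ]
 [ 87.    45.42  44.28  11.81   0.75]
 [ 93.    45.59  44.48  12.86  -0.1 ]
 [ 99.    45.76  45.03  10.58  -0.44]
 [105.    45.91  45.47   8.94   0.52]
 [111.    45.98  45.75   8.3    0.56]
 [117.    45.99  45.98   7.49   0.46]
 [123.    45.92  46.04   6.86   0.41]
 [129.    45.78  45.93   5.95   0.79]
 [135.    45.53  45.55   6.37   0.91]
 [141.    45.31  45.19   6.84   0.54]
 [147.    45.06  44.83   7.84   1.06]]
F range 3.0664907501079917 12.857488870059456 z span 4.268210978517317
end t 24.2 [570.85 100.14  45.06] w 0.133 g 60 q [-0.02  0.32  1.84  0.    0.98 -1.45] F [0.68 0.89 6.19]
```

View pics/top1.png

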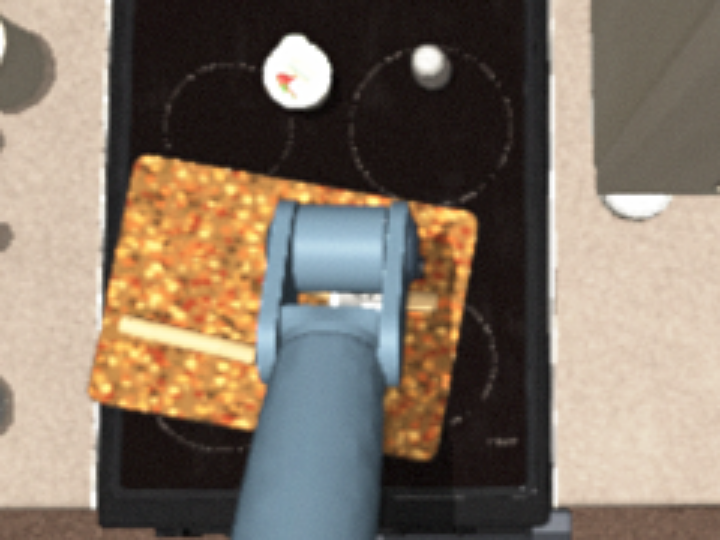

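The smoother sank and rose 4.3 mm, so the right-hand pin is the rocking one. The crop shows its end forward at (425,300), while the left pin still lies at (190,340). Next is the left pin.

```bash
python3 - <<'E'
from roll import *
p=np.array(get_state()["tool_pos"])
line_to([p[0],p[1],95],velocity=80)
h=76.65;d=np.array([np.cos(np.radians(h-90)),np.sin(np.radians(h-90))])
c=np.array([490,304])-37*d
move_ptp([*c,80],rot(h));wait(.15);T=fz(6);print("tare",T);json.dump(list(T),open("tare.json","w"))
line_to([*c,51],velocity=60)
print(line_to([*c,34],velocity=12,stop_force=4));wait(.1)
F=fz(5)-T;s=get_state();z=s["tool_pos"][2]-.3;st("contact");print(F)
for i in range(4):
    if F[2]>7: break
    z-=.3;line_to([*c,z],velocity=10);F=fz(4)-T;print(z,F)
roll(c,h,z,L=150,step=5);st("end")
p=np.array(get_state()["tool_pos"])
line_to([p[0],p[1],75],velocity=60);line_to([p[0],p[1],110],velocity=150);st("up")
E
```

```text
tare [ 0.05 -0.09 -1.19]
True
contact t 27.7 [454.37 312.52  45.13] w 0.129 g 60 q [ 0.4   0.27  1.91 -0.    0.96 -0.94] F [ 0.75 -1.42  5.31]
[-0.25 -0.49  6.8 ]
44.528345641909276 [-0.55 -2.12  7.61]
[[  5.    45.15  44.53   8.08   0.05]
 [ 15.    45.2   44.48   7.78  -0.88]
 [ 25.    45.2   44.43   7.69  -0.62]
 [ 35.    45.24  44.45   8.46  -0.04]
 [ 45.    45.24  44.48   8.62   0.12]
 [ 55.    45.28  44.58   7.85  -0.5 ]
 [ 65.    45.3   44.6    8.35  -0.4 ]
 [ 75.    45.26  44.64   7.95  -0.22]
 [ 85.    45.28  44.64   7.57  -1.26]
 [ 95.    45.23  44.57   8.12  -0.96]
 [105.    45.23  44.52   7.45  -0.31]
 [115.    45.16  44.5    7.71   0.42]
 [125.    45.14  44.42   8.2   -0.45]
 [135.    45.12  44.41   7.73  -0.8 ]
 [145.    45.08  44.31   8.17  -0.02]]
F range 7.398355841201985 8.854175378000223 z span 0.2917924943142651
end t 38.6 [600.35 277.61  45.01] w 0.127 g 60 q [ 0.26  0.48  1.62 -0.    1.04 -1.08] F [ 0.07 -2.52  7.29]
up t 39.6 [600.78 277.71 110.51] w 0.132 g 59 q [ 0.26  0.4   1.6  -0.    1.14 -1.08] F [ 0.5  -0.22 -1.25]
```

```bash
python3 - <<'E'
from arm import *
import cv2
from vis import *
move_ptp([498,-168,60],rot(102.4))
line_to([498,-168,18],velocity=90)
print(line_to([498,-168,5],velocity=20,stop_force=3));st("down")
move_gripper(.5)
line_to([498,-168,100],velocity=180);st("up")
f=grab_frame("top");g=grab_frame("side");np.savez("top2.npz",**f)
cv2.imwrite("pics/top2.png",np.hstack([cv2.resize(f["color"][150:290,110:330],None,fx=1.8,fy=1.8),cv2.resize(g["color"][110:250,130:350],None,fx=1.8,fy=1.8)]))
for n,f in(("top",f),("side",g)):
    W=cloud(f);X,Y,Z=W[...,0],W[...,1],W[...,2]
    hsv=cv2.cvtColor(f["color"],cv2.COLOR_BGR2HSV).astype(int);S,V=hsv[...,1],hsv[...,2]
    pin=(abs(X-526)<140)&(abs(Y-205)<185)&(V>150)&(S<150)&(Z>15)&(Z<45)
    nn,l,s,cc=cv2.connectedComponentsWithStats(pin.astype(np.uint8))
    for i in range(1,nn):
        if s[i,4]>40: print(n,"pin",*box(f,l==i,23))
E
```

```text
True
down t 42.4 [ 498.44 -168.28   10.84] w 0.127 g 60 q [-0.54  0.28  1.98 -0.    0.88 -2.33] F [-0.94  0.3   3.81]
up t 43.4 [ 497.41 -167.67   99.19] w 0.498 g 0 q [-0.54  0.12  1.96 -0.    1.06 -2.33] F [-0.45  0.04 -0.93]
top pin [562.34 285.06] [158.58  25.66] 75.84464263916016 299 [562.46 285.66]
top pin [538.44 104.96] [155.28  28.12] 81.70482635498047 290 [538.43 105.26]
side pin [563.79 289.35] [177.35  18.59] 76.30966186523438 89 [562.92 290.44]
```

View pics/top2.png

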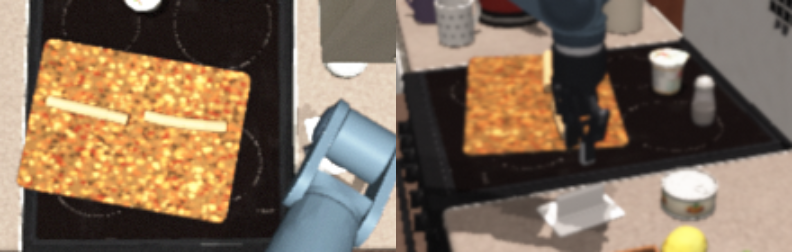

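Both pins now lie on the far half, the true one at (87,110) and the rocking one at (185,122) in the left panel. The smoother is flat at (580,213) in the right panel. Next I move the rocking pin to the tray.

```bash
python3 - <<'E'
from arm import *
import cv2
P=[538.5,105.2]
move_ptp([*P,80],rot(-8.3))
print(line_to([*P,12],velocity=80,stop_force=5));st("at pin")
move_gripper(0);st("grip")
line_to([*P,120],velocity=150);st("lift")
move_ptp([457,-364,80],rot(-91.3));st("over tray")
f=grab_frame("top");g=grab_frame("side")
cv2.imwrite("pics/c3.png",np.hstack([cv2.resize(f["color"][150:290,180:400],None,fx=1.8,fy=1.8),cv2.resize(g["color"][170:310,130:350],None,fx=1.8,fy=1.8)]))
E
```

```text
False
at pin t 46.6 [539.05 105.2   12.51] w 0.496 g 0 q [-0.01  0.32  1.92  0.    0.9   0.13] F [ 0.99 -0.04  0.96]
grip t 47.0 [539.3  105.18  12.93] w 0.230 g 59 q [-0.01  0.32  1.92 -0.    0.9   0.13] F [-0.8  -0.56  6.31]
lift t 47.8 [537.5  105.2  118.72] w 0.232 g 59 q [-0.01  0.14  1.9  -0.    1.1   0.13] F [ 0.68  0.61 -1.24]
over tray t 49.6 [ 457.5  -363.12   79.96] w 0.235 g 59 q [-0.87  0.28  1.82  0.    1.04  0.73] F [ 0.7   1.   -0.98]
```

View pics/c3.png

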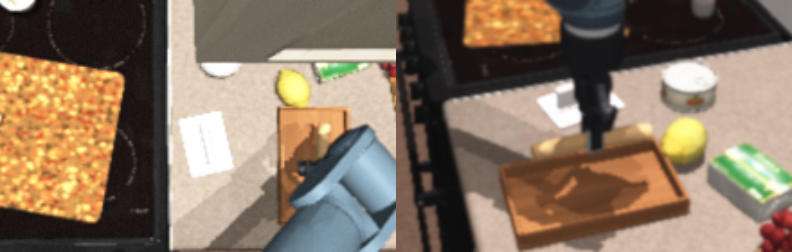

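The pin is held level along the tray at (590,140) in the right panel, so I lower it now.

```bash
python3 - <<'E'
from arm import *
import cv2
from vis import *
C=[457,-364]
line_to([*C,22],velocity=80)
print(line_to([*C,3],velocity=20,stop_force=3));st("down")
move_gripper(.4);wait(.2)
line_to([*C,110],velocity=120)
move_ptp([380,-60,200],rot(-60));wait(.5);st("clear")
f=grab_frame("top");g=grab_frame("side")
cv2.imwrite("pics/c4.png",np.hstack([cv2.resize(f["color"][150:290,120:390],None,fx=1.45,fy=1.8),cv2.resize(g["color"][130:310,130:350],None,fx=1.8,fy=1.4)]))
W=cloud(f);X,Y,Z=W[...,0],W[...,1],W[...,2]
hsv=cv2.cvtColor(f["color"],cv2.COLOR_BGR2HSV).astype(int);S,V=hsv[...,1],hsv[...,2]
m=(abs(X-457)<105)&(abs(Y+364)<58)&(Z>10)&(V>150)&(S<150);print("tray pin",box(f,m,20))
m=(abs(X-540)<150)&(abs(Y-285)<100)&(Z>15)&(Z<45)&(V>150)&(S<150);print("true pin",box(f,m,23))
E
```

```text
True
down t 51.3 [ 456.86 -363.85    6.43] w 0.229 g 59 q [-0.87  0.4   1.83 -0.    0.92  0.73] F [-1.46  0.93  4.53]
clear t 54.5 [380.04 -60.13 199.97] w 0.399 g 0 q [-0.45 -0.41  2.23  0.    1.32  0.59] F [-0.91  0.38  0.53]
tray pin (array([ 459.31, -363.77]), array([ 26.8 , 155.37]), 88.33578491210938, 307, array([ 458.27, -363.58], dtype=float32))
true pin (array([562.24, 286.32]), array([156.13,  26.52]), 76.62184143066406, 297, array([562.46, 286.  ], dtype=float32))
```

View pics/c4.png

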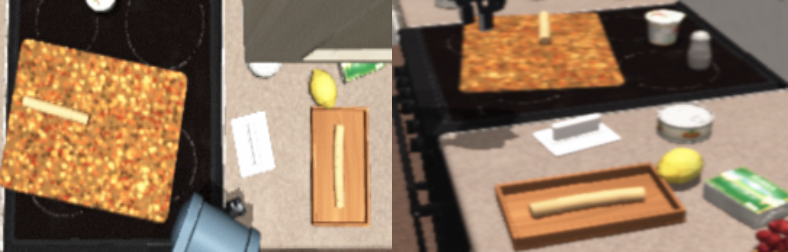

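The bowed pin lies in the tray at (340,165), the true pin is on the far half at (55,108), and the smoother is flat at (253,145).

```bash
python3 -c "
from rig import *
print(job_done())"
```

```text
the job is handed in; nothing more can be done
None
```

I handed the job in with the rocking pin (the right-hand one; it moved the smoother 4.3 mm, the other 0.3 mm) in the tray, the true pin on the far half of the board, and the smoother flat where it started; I finished in about 55 s, and the rolling force stayed between 3 and 13 N.

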